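# Pen the snack canister and snap the gate shut

### The arm

A 6-joint arm with a two-finger parallel gripper is mounted at the origin on the work surface. World frame = base frame: x ahead of the robot, y to its left, z up, the work surface at z = 0. Lengths are in mm, angles in rad, forces in N, time in s.
With the tool pointing down it reaches from about 350 to 775 mm from the base axis. Payload 7.3 kg.
Tool frame: the origin (TCP) lies between the finger pads; the fingertips stand 25 mm ahead of it and the grasp point (between the pads) lies 6 mm ahead of it; z points along the fingers, y is the line along which they close (so a half turn about z gives the same grasp; the last joint's range is limited). The gripper opens to 92 mm and grips with 3 to 60 N. Pads are 19 mm wide; open, the fingers measure 130 mm over their backs; the gripper's body (75 mm by 190 mm) begins 47 mm behind the grasp point.
Start: joints at [1.138, 0.342, 1.524, -0, 1.275, -0.146], TCP at [148.498, 503.578, 251.741] pointing down, gripper open.
Joint ranges: [-2.53, 2.53], [-0.77, 2.02], [0.04, 2.7], [-1, 4.14], [0.28, 2.66], [-3.11, 3.11]. Speed limits (rad/s): [2.57, 2.57, 3.14, 3.14, 3.14, 3.14].

### API

Orientations are given as a rotation vector (axis times angle).
In Python, from cell import bot gives the robot as it stands. The module is installed in compiled form; this text tells all that it offers.
- The arm moves only by the shell command python3 -m creep 'ROWS' [FORCE]. ROWS is a JSON object of lists of equal length, an entry for each row: "delta_pos": the shift along the world's x, y, z in m, a list of three; "delta_rot": the turn, a rotation vector about the world's x, y, z in degrees, a list of three; "hand": the opening, from 0 (shut) to 1 (fully open). A call has 1 to 10 rows; each row shifts and turns the commanded pose from where the row before left it; what a row does not reach is not made up. A row lasts 1/10 s, in which the tool goes at most 50 mm and 8.59 degrees, less where a joint would pass 70% of its speed; a pose out of reach is approached as far as the arm can. A call is refused whole if a number of a shift passes 0.05 or a number of a turn 8.59, either way. A call with a gripper value outside its range is refused whole. The fingers move at their own pace and stop on an object; FORCE is the grip in N (left out, the last holds). Time passes only in rows, so rows that do not move let the fingers close. It gives the time, the measured TCP pose, the force, the opening and the grip force at its end, in the units of the state.
- bot.state(): the state, without advancing time (a new reading comes with each control period).
- bot.read_camera(name): name is "scene" or "top" or "wrist"; returns the picture (420x560x3 uint8, red, green, blue); there is no depth.
- bot.camera_params(name): a dict with "intrinsics" (3x3 intrinsics, pixels), "T" (4x4, takes a point from camera to world coordinates); the wrist camera has in their place "mount" (4x4, takes a point from camera to tool coordinates, whose origin is the TCP and whose axes are the flange's). Camera axes: x right, y down, z forward; pixel columns grow to the right and rows downward; lengths in mm; the calibration is good to about 2 mm. A picture is of the moment at which its call begins: read the wrist's pose just before it. camera_params takes no time and is no camera call.
- bot.hand_in(): hands the job in; it is judged then, once.
Trained networks look in the newest picture that a camera, given by its name, has taken for a name from the list of things; names that differ only in an ending like _2 or _b are one class to them, and where a whole thing is asked for, a point or a joint stands for the part that bears it (a point fixed in the world has none). Each returns a list of dicts, best first, with "p" (0 to 1); they miss things now and then, are a little off and sometimes report something else, mostly with a low value. They report only what shows in the picture. A call takes as long as a camera call. They do not tell look-alikes from the thing itself.
- bot.silhouettes(camera, name): "region" (420x560 bool, what is visible of it).
- bot.pinpoint(camera, name): "point" ([x, y, z] in mm, in world coordinates, good to about 4 mm: a listed point, or the origin of a listed thing).
The state is a dict: "time_s": time; "joints": joint angles; "dq": joint speeds; "joint_torque": joint torques, N m; "tool_pos": TCP position; "tcp_rot": TCP orientation; "contact_force": force on the tool from outside, world axes, zero at the start; "moment": the same for the moment, N m; "width": finger opening in mm; "finger_force": force on a finger pad.
Only numpy, scipy, OpenCV 4.12 (cv2) and the standard library are available. Lean on these libraries where they do the work, as an engineer would, in place of code of your own. Each camera call takes 0.05 s, during which the arm holds its last target. There are 200 camera calls.

### The job

Slide the snack canister along the mat, upright and without lifting it, through the gateway until it is wholly inside the drawer's wooden pen. Then pull the gate off the catch that holds it open and push it shut until the other catch snaps it home: feel for the snap, and do not force the gate or pen. Leave the tins, the cutlery case and the chopsticks where they are.

Things in the scene. Friction and masses are not known exactly. Their poses are not given: they have to be found in the camera images.
- pen: Low three-sided pale wooden pen, no roof, fixed on the drawer's grey mat (mat top 4 mm above the work surface). Origin on the mat top, middle of the mouth; +x into the pen, +y to the gate's hinge, z up. Walls 60 mm high; inner faces: sides y=+105 and -115, back x=+176 mm. Clear mouth y=+80 (hinge side) to -77 mm (catch roller). The robot must not press on pen or gate with over 25 N.
- gate_hinge (a point): Point on the gate's upright hinge axis at pen x=0, y=+85 mm, 31 mm above the mat; axes as the pen's. Fixed.
- gate (a joint): Gate angle, rad: 0 = in the plane of the mouth (pen x=0), grows as it opens to the pen's -x side (clockwise from above). Starts at 1.75, caught by the hold-back catch; off the catches it stays where left. Wood panel 12 mm thick, 5 to 57 mm above the mat, 11 to 155 mm from the hinge axis, 0.25 kg. Shut and caught it rests somewhere from -0.1 to +0.1.
- gate_nose (a point): Centre of the upright steel nose (10 mm diameter) on the gate's free end, 160 mm from the hinge axis, 31 mm above the mat; the catch rollers bite on it. Pulling it off or pushing it into a catch takes about 4 to 12 N here; first touch with the roller is about 12 mm before the rest place, the crest 5 mm before it; then the force drops and the roller draws it home onto a rubber stop.
- holdback_place (a point): Fixed: where the nose rests in the hold-back catch with the gate open at 1.75 rad, 31 mm above the mat; pen x=-157, y=+114 mm, axes as the pen's. The catch (white upright roller, steel bracket, rubber stop, under 60 mm high) stands within 45 mm of it, beyond the gate's free end.
- catch_place (a point): Fixed nominal place of the shut nose, 31 mm above the mat at pen x=0, y=-75 mm; axes as the pen's. Around it the shut catch, under 60 mm high: white upright roller (10 mm diameter), bracket, rubber stop, within x -38 to +30, y -77 to -112 mm. It is screwed through long slots: the true rest place of the nose lies up to 15 mm before or behind this (x), and its bite differs; find it by feel.
- catch_roller (a joint): How far the shut catch's sprung roller is pressed back, m: about 0 with the gate away or ajar, 0.0008 to 0.003 with the gate caught shut, more at the crest. The reading is noisy.
- gate_handle (a point): Middle of the gate's level steel bar handle (8 mm diameter, along the gate), 46 mm in front of the gate's mid-plane, 36 mm free gap to its face, 95 mm from the hinge axis, 46 mm above the mat. 8 mm legs 32 mm either side (56 mm free between). Open above: fingers can go down into the gap. Turns with the gate; x points from bar to gate, y along the bar to the hinge.
- canister: Closed round aluminium snack canister, 100 mm diameter, 70 mm high, about 0.4 kg, standing on the mat in front of the pen on the -y side, clear of the gate's swing. Origin: centre of its underside, z up. Too wide to grip: it is to be pushed along the mat.
- tins: Bystander: three steel tiffin tins nested in one another, 124 mm across, 65 mm high. Origin: centre of the underside.
- case: Bystander: blue plastic cutlery case with a flip lid, shut, 242 x 80 x 42 mm (x, y, z). Origin: centre of the underside.
- chopsticks: Bystander: pair of bamboo chopsticks side by side, 230 x 16 x 7 mm (x, y, z). Origin: centre of the underside.
Things that resemble listed ones, but are neither listed nor needed, are in the scene too. Leave any black or turquoise look-alike of the canister alone.

How it is judged (in metres and radians):
On the way:
1. the canister stands wholly inside the pen (x of canister in the frame of pen above 0.05 m and y of canister in the frame of pen between -0.07 and 0.06 m), for 0.2 s.
At the end, for the whole second after the job is handed in: The gate is shut and caught: at rest, under 0.115 rad, with its nose behind the shut catch's roller (which it still presses back by over 0.5 mm); the canister stands upright and still on the mat wholly inside the pen (its centre at least 50 mm behind the mouth's plane) (all of step 1 and value of joint gate below 0.115 rad and value of joint catch_roller above 0.0005 m and velocity of joint gate between -0.02 and 0.02 rad/s and x of canister in the frame of pen below 0.13 m and angle between canister's own z axis and vertical below 0.05 rad and linear speed of canister below 0.01 m/s); the robot touches nothing.
It fails at once if the gate or pen is forced: the robot bears on them with more than 25 N (contact force between any of the fingers, the arm and pen above 25 N).
It fails at once if the canister is lifted more than 15 mm off the mat (height (world z) of canister above 0.019 m).
It fails at once if the canister is tipped by more than 0.35 rad (angle between canister's own z axis and vertical above 0.35 rad).
It fails at once if the tins, the cutlery case or the chopsticks are shifted by more than 20 mm (distance of any of tins, case, chopsticks from where it was at the start of the episode above 0.02 m).
It also fails if it takes over 67 s, if anything falls off the work surface, if the arm or the gripper's body presses on something with over 40 N, if the wrist force passes 120 N, or if a joint passes its speed limit or range.

## Working session

There is one attempt and no reset: what is moved stays moved. The work goes in short steps, Python scripts to look and compute and a shell command to move; the robot and the scene stay as the last step left them, time stands still between calls to the robot, and variables do not carry over. Pictures are saved under pics/ and viewed, at most 10 in all, crops included, and the job is handed in when it is done.

```bash
mkdir -p pics; cat > h.py <<'E'
import numpy as np, cv2
from cell import bot
def save(img,n): cv2.imwrite(f'pics/{n}.png',cv2.cvtColor(img,cv2.COLOR_RGB2BGR))
def proj(P,cam):
    c=bot.camera_params(cam);T=np.linalg.inv(c['T']);p=T[:3,:3]@np.array(P)+T[:3,3];q=c['intrinsics']@p;return q[:2]/q[2]
E
python3 - <<'E'
from h import *
a=bot.read_camera('scene');b=bot.read_camera('top')
save(np.vstack([a,b])[:, :],'a0') if 0 else None
save(cv2.resize(np.hstack([a,b]),(800,300)),'both'); save(b,'top')
for cam in('top','scene'):
  for n in('pen','gate_hinge','gate_nose','gate_handle','holdback_place','catch_place','canister','tins','case','chopsticks'):
    try: print(cam,n,[(np.round(d['point']).tolist(),round(d['p'],2),proj(d['point'],cam).round().tolist()) for d in bot.pinpoint(cam,n)])
    except Exception as e: print(n,e)
print(bot.state())
E
```

```text
top pen [([488.0, 213.0, 34.0], 0.39, [184.0, 212.0])]
top gate_hinge [([635.0, 155.0, 37.0], 0.84, [207.0, 152.0])]
top gate_nose [([490.0, 213.0, 33.0], 0.58, [184.0, 211.0])]
top gate_handle [([564.0, 231.0, 54.0], 0.7, [175.0, 180.0])]
top holdback_place [([485.0, 213.0, 35.0], 0.66, [184.0, 213.0])]
top catch_place []
top canister [([219.0, 364.0, -1.0], 0.95, [124.0, 322.0]), ([468.0, -73.0, 3.0], 0.88, [300.0, 219.0]), ([209.0, -294.0, -0.0], 0.55, [391.0, 322.0])]
top tins []
top case [([592.0, 410.0, 9.0], 0.92, [107.0, 172.0])]
top chopsticks [([533.0, -426.0, 3.0], 0.72, [439.0, 192.0]), ([741.0, -278.0, 9.0], 0.16, [379.0, 111.0])]
scene pen []
scene gate_hinge [([636.0, 155.0, 32.0], 0.63, [303.0, 295.0])]
scene gate_nose [([491.0, 214.0, 36.0], 0.63, [362.0, 262.0])]
scene gate_handle [([563.0, 232.0, 51.0], 0.81, [355.0, 282.0])]
scene holdback_place [([487.0, 216.0, 38.0], 0.97, [363.0, 261.0])]
scene catch_place []
scene canister [([215.0, 361.0, -1.0], 0.96, [460.0, 232.0]), ([470.0, -70.0, 1.0], 0.72, [263.0, 221.0]), ([208.0, -292.0, 1.0], 0.64, [257.0, 153.0])]
s
[... 158 characters left out ...]
3, [150.0, 185.0])]
{'time_s': 1.1, 'joints': array([ 1.13798596e+00,  3.42015240e-01,  1.52410405e+00,  3.96946574e-07,
        1.27542114e+00, -1.45979280e-01]), 'dq': array([-0.00067063, -0.00277027,  0.00153439, -0.00139704, -0.00114782,
        0.00107897]), 'joint_torque': array([ 3.27690975e-05, -4.31149006e+01, -2.44477576e+01,  7.19398772e-02,
        4.83982929e-02, -6.33733202e-05]), 'tool_pos': array([148.50195972, 503.5690696 , 251.73117544]), 'tcp_rot': array([4.49008416e-01, 3.10932541e+00, 7.87986805e-05]), 'contact_force': array([-0.15476766, -0.76006131,  0.17127092]), 'moment': array([-0.0058463 ,  0.03131521, -0.01954042]), 'finger_force': 0.0, 'width': 91.52752511557483}
```

View pics/top.png

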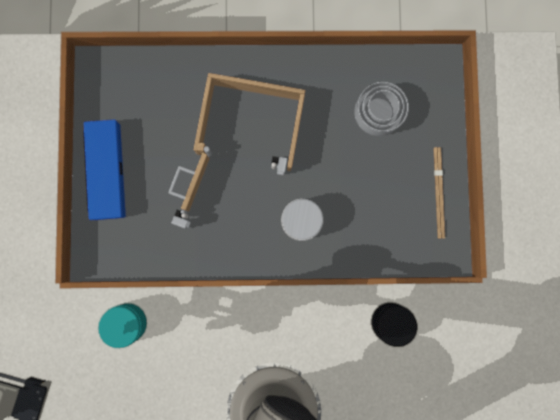

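View pics/both.png

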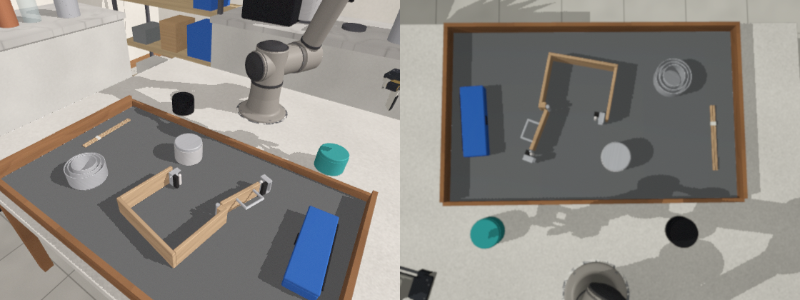

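Canister-like things in the top picture: turquoise at (124,322), black at (391,322) and bare aluminium at (301,219). The last one fits: it is silver, stands on the mat and is on the pen's -y side. Next I compute the pen frame and confirm the choice in a crop.

```bash
cat >> h.py <<'E'
hinge=np.array([635.5,155.]);hold=np.array([487.,214.5])
YAW=np.arctan2(*(hold-hinge)[::-1])-np.arctan2(29,-157)
R=np.array([[np.cos(YAW),-np.sin(YAW)],[np.sin(YAW),np.cos(YAW)]])
O=hinge-R@[0,85]
def w(p): return O+R@np.array(p)
def pen(q): return R.T@(np.array(q)[:2]-O)
E
python3 - <<'E'
from h import *
b=bot.read_camera('top')
print(np.degrees(YAW),O,'can',pen([469,-72]),'handle',pen([563.5,231.5]),w([0,-75]),proj([*w([0,-75]),35],'top'),proj([*w([176,105]),64],'top'),proj([*w([176,-115]),64],'top'))
save(cv2.resize(b[60:260,160:340],(720,800))[:600] if 0 else cv2.resize(b[60:260,160:340],None,fx=3,fy=3),'crop')
E
```

```text
-11.36932455344461 [618.7437386   71.66796712] can [-118.48367219 -170.36810573] handle [-85.667769   145.80529052] [603.95880206  -1.86029718] [271.3262268  163.82667781] [212.11149133  77.71489335] [300.96939715  94.52211113]
```

View pics/crop.png

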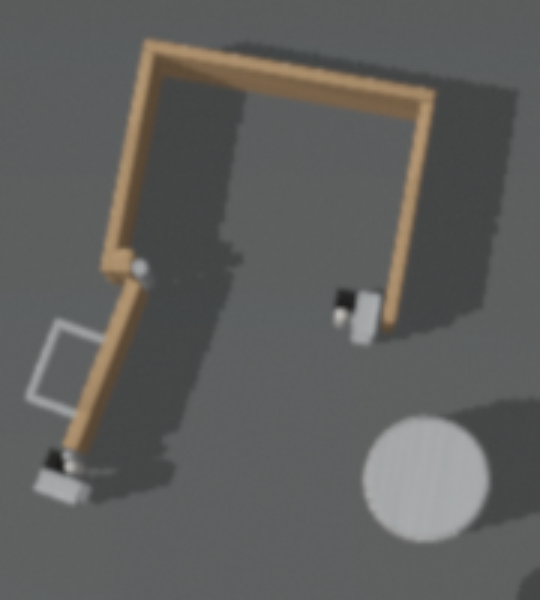

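```bash
python3 -m creep '{"delta_pos":[[0.032,-0.038,0],[0.032,-0.038,0],[0.032,-0.038,0],[0.032,-0.038,0],[0.032,-0.038,0],[0.032,-0.038,0],[0.032,-0.038,0],[0.028,-0.038,0],[0.004,-0.048,0],[0.004,-0.048,0]],"delta_rot":[[0,0,-7.4],[0,0,-7.4],[0,0,-7.4],[0,0,-7.4],[0,0,-7.4],[0,0,-7.4],[0,0,-7.4],[0,0,-7.4],[0,0,-7.4],[0,0,-7.4]],"hand":[0.76,0.76,0.76,0.76,0.76,0.76,0.76,0.76,0.76,0.76]}'
```

```text
time_s: 2.15
tool_pos: [408.9, 101.7, 251.7]
tcp_rot: [2.236, 2.207, 0.0]
contact_force: [0.6, 0.2, 1.0]
width: 69.8
finger_force: 0.0
```

The crop shows the plain silver lid at (425,480), the shut-catch roller at (340,318) and the hold-back roller at (68,460). All agree with the computed pen frame, so this is the canister meant.

```bash
python3 -m creep '{"delta_pos":[[0.004,-0.048,0],[0.004,-0.048,0],[0.004,-0.048,0],[0.005,-0.048,0],[0.005,-0.046,0],[0,0,-0.042],[0,0,-0.042],[0,0,-0.042],[0,0,-0.042],[0,0,-0.038]],"delta_rot":[[0,0,-7.3],[0,0,-7.3],[0,0,-7.3],[0,0,-7.3],[0,0,0],[0,0,0],[0,0,0],[0,0,0],[0,0,0],[0,0,0]],"hand":[0.76,0.76,0.76,0.76,0.76,0.76,0.76,0.76,0.76,0.76]}'
python3 -m creep '{"delta_pos":[[0.008,0.013,0],[0.008,0.013,0],[0.008,0.013,0],[0.008,0.013,0],[0.008,0.013,0],[0.008,0.013,0],[0.008,0.013,0],[0.008,0.013,0]],"delta_rot":[[0,0,0],[0,0,0],[0,0,0],[0,0,0],[0,0,0],[0,0,0],[0,0,0],[0,0,0]],"hand":[0.76,0.76,0.76,0.76,0.76,0.76,0.76,0.76]}'
python3 - <<'E'
from h import *
bot.read_camera('top')
print([(np.round(d['point']).tolist(),round(d['p'],2),pen(d['point'])) for d in bot.pinpoint('top','canister')])
E
```

```text
time_s: 3.15
tool_pos: [430.3, -134.4, 44.2]
tcp_rot: [2.716, 1.579, 0.0]
contact_force: [0.5, -0.4, 0.0]
width: 69.9
finger_force: 0.0
time_s: 3.95
tool_pos: [494.7, -29.9, 45.6]
tcp_rot: [-2.716, -1.579, 0.001]
contact_force: [-1.5, -1.8, -1.8]
width: 69.8
finger_force: 1.0
[([211.0, -294.0, -2.0], 0.96, array([-327.91270438, -438.61726319]))]
```

```bash
python3 -m creep '{"delta_pos":[[0.008,0.013,0],[0.008,0.013,0],[0.008,0.013,0],[0.008,0.013,0],[0.008,0.014,0],[0.003,0.005,0],[0,0,0],[-0.012,-0.021,0],[-0.015,-0.026,0],[-0.015,-0.026,0]],"delta_rot":[[0,0,0],[0,0,0],[0,0,0],[0,0,0],[0,0,0],[0,0,0],[0,0,0],[0,0,0],[0,0,0],[0,0,0]],"hand":[0.76,0.76,0.76,0.76,0.76,0.76,0.76,0.76,0.76,0.76]}'
python3 - <<'E'
from h import *
b=bot.read_camera('top')
print([(np.round(d['point']).tolist(),round(d['p'],2),pen(d['point'])) for d in bot.pinpoint('top','canister')])
bot.read_camera('scene')
print([(np.round(d['point']).tolist(),round(d['p'],2),pen(d['point'])) for d in bot.pinpoint('scene','canister')])
E
```

```text
time_s: 5.05
tool_pos: [495.0, -33.1, 45.8]
tcp_rot: [2.715, 1.58, 0.001]
contact_force: [-0.2, 0.1, -0.8]
width: 69.8
finger_force: 0.0
[([562.0, 82.0, 2.0], 0.63, array([-57.94142727,  -1.21392582]))]
[([561.0, 81.0, 2.0], 0.75, array([-58.50888302,  -2.45004636])), ([209.0, -295.0, -4.0], 0.7, array([-329.87240098, -440.03133152]))]
```

```bash
python3 -m creep '{"delta_pos":[[-0.025,0,0],[-0.025,0,0],[0,0.02,0],[0,0.02,0],[0,0.02,0],[0,0.02,0],[0,0.02,0],[0.01,0.02,0],[0.021,0.009,0],[0.02,0,0]],"delta_rot":[[0,0,-7.9],[0,0,-7.9],[0,0,-7.9],[0,0,-7.9],[0,0,-7.9],[0,0,-7.9],[0,0,-7.9],[0,0,-7.9],[0,0,-8.0],[0,0,0]],"hand":[0.76,0.76,0.76,0.76,0.76,0.76,0.76,0.76,0.76,0.76]}'
python3 -m creep '{"delta_pos":[[0.0147,-0.003,0],[0.0147,-0.003,0],[0.0147,-0.003,0],[0.0147,-0.003,0],[0.0147,-0.003,0],[0.0147,-0.003,0]],"delta_rot":[[0,0,0],[0,0,0],[0,0,0],[0,0,0],[0,0,0],[0,0,0]],"hand":[0.76,0.76,0.76,0.76,0.76,0.76]}'
python3 - <<'E'
from h import *
s=bot.state();p=pen(s['tool_pos']);print('tcp pen',p,'need x to 48, y 0 ->',R@(np.array([48,0])-p),s['tcp_rot'],s['contact_force'])
E
```

```text
time_s: 6.25
tool_pos: [497.5, 99.0, 46.0]
tcp_rot: [-3.127, 0.298, -0.002]
contact_force: [-0.5, -0.2, -0.2]
width: 69.5
finger_force: 0.0
time_s: 6.85
tool_pos: [584.4, 79.9, 45.6]
tcp_rot: [-3.128, 0.295, 0.004]
contact_force: [-4.0, 1.6, 2.5]
width: 69.5
finger_force: 2.3
tcp pen [-35.32186263   1.28327654] need x to 48, y 0 -> [ 81.43385034 -17.68354063] [-3.1275253   0.29469527  0.00378414] [-4.02305601  1.56583678  2.51781606]
```

```bash
python3 -m creep '{"delta_pos":[[0.0136,-0.003,0],[0.0136,-0.003,0],[0.0136,-0.003,0],[0.0136,-0.003,0],[0.0136,-0.003,0],[0.0136,-0.003,0],[0,0,0],[-0.025,0.005,0],[-0.04,0.008,0],[-0.04,0.008,0]],"delta_rot":[[0,0,0],[0,0,0],[0,0,0],[0,0,0],[0,0,0],[0,0,0],[0,0,0],[0,0,0],[0,0,0],[0,0,0]],"hand":[0.76,0.76,0.76,0.76,0.76,0.76,0.76,0.76,0.76,0.76]}'
python3 - <<'E'
from h import *
for c in('top','scene'):
  b=bot.read_camera(c)
  print([(np.round(d['point']).tolist(),round(d['p'],2),pen(d['point'])) for d in bot.pinpoint(c,'canister')])
  print([(np.round(d['point']).tolist(),round(d['p'],2),pen(d['point'])) for d in bot.pinpoint(c,'gate_handle')])
s=bot.state();print(pen(s['tool_pos']))
th=1.75
u=np.array([-np.sin(th),-np.cos(th)]);n=np.array([-np.cos(th),np.sin(th)])
for d in(100,75): print(d,w(np.array([0,85])+120*u+d*n), 'yaw of u',np.degrees(np.arctan2(*(R@u)[::-1])))
E
```

```text
time_s: 7.85
tool_pos: [559.7, 82.4, 45.5]
tcp_rot: [-3.127, 0.296, -0.0]
contact_force: [0.2, 0.5, 0.7]
width: 69.7
finger_force: 0.0
[([213.0, -296.0, -0.0], 0.98, array([-325.63548157, -440.81140454])), ([714.0, 51.0, 2.0], 0.77, array([97.06921122, -1.56314593]))]
[([566.0, 233.0, 56.0], 0.44, array([-83.96328751, 147.47404541]))]
[([216.0, 358.0, 0.0], 0.81, array([-451.57957106,  200.75038229])), ([209.0, -294.0, -3.0], 0.56, array([-329.30494523, -438.79521098]))]
[([565.0, 235.0, 53.0], 0.63, array([-85.0246316 , 149.70867037]))]
[-56.82666865  -1.02495374]
100 [560.82771504 292.20076479] yaw of u 158.36306129866134
75 [551.60961742 268.96229074] yaw of u 158.36306129866134
```

```bash
python3 -m creep '{"delta_pos":[[0,0,0.05],[0,0,0.045],[0,0.042,0],[0,0.042,0],[0,0.042,0],[0,0.042,0],[0.001,0.042,0],[0,0,-0.045],[0,0,-0.045],[0,0,0]],"delta_rot":[[0,0,0],[0,0,-3.6],[0,0,-3.6],[0,0,-3.6],[0,0,0],[0,0,0],[0,0,0],[0,0,0],[0,0,0],[0,0,0]],"hand":[0,0,0,0,0,0,0,0,0,0]}'
cat >> h.py <<'E'
def g():
    s=bot.state();p=pen(s['tool_pos']);f=s['contact_force']
    r=s['tcp_rot'];yaw=2*np.degrees(np.arctan2(r[1],r[0]))
    print('pen',p.round(1),'z',s['tool_pos'][2].round(1),'f world',f.round(1),'toolx yaw',yaw.round(1)%360,'width',round(s['width'],1))
    # gate angle if finger (19 back half) touches bar: TCP at dist 69 from mid-plane
    q=p-[0,85]; L=np.hypot(*q); a=np.arctan2(-q[0],-q[1]) ; print('gate angle if touching',round(a-np.arcsin(69/L)*1,3),'r',np.sqrt(L*L-69**2).round(1))
def tgt(th,r=120,d=69):
    u=np.array([-np.sin(th),-np.cos(th)]);n=np.array([-np.cos(th),np.sin(th)])
    s=bot.state();q=w(np.array([0,85])+r*u+d*n);return (q-s['tool_pos'][:2]).round(1),'toolx yaw',(np.degrees(np.arctan2(*(R@u)[::-1]))+180).round(1)
E
python3 - <<'E'
from h import *
g();print(tgt(1.75,d=72),tgt(1.6))
E
```

```text
time_s: 9.15
tool_pos: [559.2, 290.7, 44.4]
tcp_rot: [3.08, -0.588, -0.015]
contact_force: [0.0, -0.0, -0.8]
width: 0.8
finger_force: 0.0
pen [-101.6  203. ] z 44.4 f world [ 0.  -0.  -0.8] toolx yaw 338.4 width 0.8
gate angle if touching 1.971 r 139.5
(array([ -8.7, -24.5]), 'toolx yaw', np.float64(338.4)) (array([-25. , -41.4]), 'toolx yaw', np.float64(347.0))
```

```bash
python3 -m creep '{"delta_pos":[[-0.004,-0.010,0],[-0.004,-0.010,0],[-0.001,-0.002,0],[-0.0007,-0.0019,0],[-0.0007,-0.0019,0]],"delta_rot":[[0,0,0],[0,0,0],[0,0,0],[0,0,0],[0,0,0]],"hand":[0,0,0,0,0]}'; python3 -c "from h import *; g()"
python3 -m creep '{"delta_pos":[[-0.0007,-0.0019,0],[-0.0007,-0.0019,0]],"delta_rot":[[0,0,0],[0,0,0]],"hand":[0,0]}'; python3 -c "from h import *; g()"
```

```text
time_s: 9.65
tool_pos: [552.6, 265.6, 52.2]
tcp_rot: [-3.084, 0.59, -0.003]
contact_force: [-0.6, 0.0, 0.3]
width: 0.3
finger_force: 0.0
pen [-103.1  177.1] z 52.2 f world [-0.6  0.   0.3] toolx yaw 338.3 width 0.3
gate angle if touching 1.777 r 119.8
time_s: 9.85
tool_pos: [550.5, 262.0, 51.0]
tcp_rot: [-3.086, 0.589, -0.0]
contact_force: [-0.5, 0.8, 0.7]
width: 0.5
finger_force: 0.1
pen [-104.4  173.1] z 51.0 f world [-0.5  0.8  0.7] toolx yaw 338.4 width 0.5
gate angle if touching 1.742 r 117.9
```

```bash
python3 -m creep '{"delta_pos":[[-0.0007,-0.0019,0],[-0.0007,-0.0019,0],[0,0,0]],"delta_rot":[[0,0,0],[0,0,0],[0,0,0]],"hand":[0,0,0]}'; python3 -c "from h import *; g()"
python3 -m creep '{"delta_pos":[[-0.0007,-0.0019,0],[0,0,0]],"delta_rot":[[0,0,0],[0,0,0]],"hand":[0,0]}'; python3 -c "from h import *; g()"
```

```text
time_s: 10.15
tool_pos: [548.8, 259.8, 51.0]
tcp_rot: [-3.084, 0.589, 0.0]
contact_force: [-2.3, 6.5, 2.8]
width: 0.2
finger_force: 2.9
pen [-105.6  170.6] z 51.0 f world [-2.3  6.5  2.8] toolx yaw 338.4 width 0.2
gate angle if touching 1.72 r 117.2
time_s: 10.35
tool_pos: [548.2, 256.2, 50.6]
tcp_rot: [3.085, -0.589, -0.0]
contact_force: [0.5, 0.1, -0.3]
width: 0.5
finger_force: 0.0
pen [-105.6  167. ] z 50.6 f world [ 0.5  0.1 -0.3] toolx yaw 338.4 width 0.5
gate angle if touching 1.689 r 114.5
```

```bash
python3 - <<'E'
from h import *
def P(th,r=119,d=69):
    u=np.array([-np.sin(th),-np.cos(th)]);n=np.array([-np.cos(th),np.sin(th)]);return w(np.array([0,85])+r*u+d*n)
print((P(1.69)-bot.state()['tool_pos'][:2]).round(1))
ths=np.round(np.arange(1.69,0.2,-0.1),2)
for a,b in zip(ths,ths[1:]): print(b,((P(b)-P(a))/1000).round(4).tolist())
E
```

```text
[-4.2  1.5]
1.59 [-0.0098, -0.0096]
1.49 [-0.0088, -0.0106]
1.39 [-0.0077, -0.0114]
1.29 [-0.0065, -0.0121]
1.19 [-0.0053, -0.0127]
1.09 [-0.004, -0.0132]
0.99 [-0.0026, -0.0135]
0.89 [-0.0013, -0.0137]
0.79 [0.0001, -0.0137]
0.69 [0.0015, -0.0137]
0.59 [0.0028, -0.0135]
0.49 [0.0042, -0.0131]
0.39 [0.0054, -0.0126]
0.29 [0.0067, -0.012]
```

```bash
python3 -m creep '{"delta_pos":[[-0.004,0.001,0],[-0.005,-0.005,0],[-0.005,-0.005,0],[-0.009,-0.0105,0],[-0.0077,-0.0115,0]],"delta_rot":[[0,0,3],[0,0,3],[0,0,3],[0,0,5.7],[0,0,5.7]],"hand":[0,0,0,0,0]}'; python3 -c "
from h import *
g();bot.read_camera('top')
print([(pen(d['point']),d['p']) for n in ('gate_handle','gate_nose') for d in bot.pinpoint('top',n)])"
```

```text
time_s: 10.85
tool_pos: [517.5, 224.9, 50.6]
tcp_rot: [3.141, -0.027, 0.0]
contact_force: [0.1, 0.2, -0.4]
width: 0.5
finger_force: 0.2
pen [-129.5  130.3] z 50.6 f world [ 0.1  0.2 -0.4] toolx yaw 359.0 width 0.5
gate angle if touching 1.38 r 118.6
[(array([-101.51763206,  111.50774191]), 0.57), (array([-156.64609424,   54.92989591]), 0.55)]
```

The gate is off the hold-back catch and follows: the nose reads 1.38 rad, the same as the finger.

```bash
python3 -m creep '{"delta_pos":[[-0.0065,-0.012,0],[-0.0053,-0.0127,0],[-0.004,-0.0132,0],[-0.0026,-0.0135,0],[-0.0013,-0.0137,0],[0.0001,-0.0137,0],[0.0015,-0.0137,0]],"delta_rot":[[0,0,5.7],[0,0,5.7],[0,0,5.7],[0,0,5.7],[0,0,5.7],[0,0,5.7],[0,0,5.7]],"hand":[0,0,0,0,0,0,0]}'; python3 -c "
from h import *
g()"
python3 -m creep '{"delta_pos":[[0.0028,-0.0135,0],[0.0042,-0.0131,0],[0.0054,-0.0126,0],[0.0035,-0.006,0]],"delta_rot":[[0,0,5.7],[0,0,5.7],[0,0,5.7],[0,0,3]],"hand":[0,0,0,0]}'; python3 -c "
from h import *
g();bot.read_camera('top')
print([(pen(d['point']),d['p']) for n in ('gate_handle','gate_nose','canister') for d in bot.pinpoint('top',n)])
print(R@[1,0], tgt(0.25,r=119), tgt(0.15,r=119),tgt(0,r=119))"
```

```text
time_s: 11.7
tool_pos: [500.1, 132.7, 50.8]
tcp_rot: [2.963, 1.042, 0.001]
contact_force: [0.6, 0.6, 0.5]
width: 0.2
finger_force: 0.2
pen [-128.3   36.5] z 50.8 f world [0.6 0.6 0.5] toolx yaw 38.8 width 0.2
gate angle if touching 0.682 r 118.6
time_s: 12.1
tool_pos: [516.6, 86.9, 50.8]
tcp_rot: [2.737, 1.541, 0.001]
contact_force: [0.2, 0.2, -0.5]
width: 0.1
finger_force: 0.3
pen [-103.2   -5.2] z 50.8 f world [ 0.2  0.2 -0.5] toolx yaw 58.8 width 0.1
gate angle if touching 0.325 r 118.4
[(array([97.10652349,  0.28038541]), 0.74), (array([-53.1711343 , -62.47569453]), 0.7), (array([96.1634589 ,  1.92678426]), 0.91), (array([-329.18508006, -440.91314213]), 0.75)]
[ 0.98037686 -0.19713249] (array([  5.9, -10.2]), 'toolx yaw', np.float64(64.3)) (array([ 14.2, -21.2]), 'toolx yaw', np.float64(70.0)) (array([ 28.5, -35.9]), 'toolx yaw', np.float64(78.6))
```

```bash
python3 -m creep '{"delta_pos":[[0.003,-0.005,0],[0.003,-0.005,0],[0.002,-0.0028,0],[0.002,-0.0028,0],[0,0,0]],"delta_rot":[[0,0,2.7],[0,0,2.8],[0,0,1.5],[0,0,1.4],[0,0,0]],"hand":[0,0,0,0,0]}'; python3 -c "
from h import *
g()"
python3 -m creep '{"delta_pos":[[0.0015,-0.002,0],[0.0015,-0.002,0],[0.0,0,0]],"delta_rot":[[0,0,1],[0,0,1],[0,0,0]],"hand":[0,0,0]}'; python3 -c "
from h import *
g();print(tgt(0.13,r=119),tgt(0.1,r=119),tgt(0.05,r=119))"
```

```text
time_s: 12.8
tool_pos: [525.8, 72.2, 50.8]
tcp_rot: [2.617, 1.737, 0.001]
contact_force: [0.2, -0.6, -0.1]
width: 0.5
finger_force: 0.0
pen [-91.3 -17.9] z 50.8 f world [ 0.2 -0.6 -0.1] toolx yaw 67.1 width 0.5
gate angle if touching 0.2 r 118.9
time_s: 13.1
tool_pos: [528.7, 67.8, 50.8]
tcp_rot: [2.586, 1.783, 0.0]
contact_force: [-0.8, 0.5, -0.1]
width: 0.3
finger_force: 0.0
pen [-87.5 -21.5] z 50.8 f world [-0.8  0.5 -0.1] toolx yaw 69.2 width 0.3
gate angle if touching 0.163 r 119.3
(array([ 3.1, -3.2]), 'toolx yaw', np.float64(71.2)) (array([ 5.8, -6.3]), 'toolx yaw', np.float64(72.9)) (array([ 10.6, -11.2]), 'toolx yaw', np.float64(75.8))
```

```bash
python3 -m creep '{"delta_pos":[[0.0012,-0.0013,0],[0.0012,-0.0013,0]],"delta_rot":[[0,0,0.7],[0,0,0.7]],"hand":[0,0]}' >/dev/null; python3 -c "
from h import *
g()"
python3 -m creep '{"delta_pos":[[0.0012,-0.0013,0],[0.0012,-0.0013,0]],"delta_rot":[[0,0,0.7],[0,0,0.7]],"hand":[0,0]}'>/dev/null; python3 -c "
from h import *
g()"
python3 -m creep '{"delta_pos":[[0.0012,-0.0012,0],[0,0,0]],"delta_rot":[[0,0,0.7],[0,0,0]],"hand":[0,0]}'>/dev/null; python3 -c "
from h import *
g()"
```

```text
pen [-84.9 -23.6] z 50.7 f world [-0.  -0.1  0.1] toolx yaw 70.60000000000002 width 0.4
gate angle if touching 0.14 r 119.3
pen [-82.  -25.7] z 50.7 f world [-0.3  0.5  0.1] toolx yaw 72.0 width 0.8
gate angle if touching 0.113 r 119.2
pen [-80.3 -26.6] z 50.8 f world [-0.2  0.   1.4] toolx yaw 72.7 width 0.4
gate angle if touching 0.098 r 118.9
```

```bash
python3 -m creep '{"delta_pos":[[0.0012,-0.0011,0],[0.0012,-0.0011,0]],"delta_rot":[[0,0,0.7],[0,0,0.7]],"hand":[0,0]}' >/dev/null; python3 -c "
from h import *
g()"
python3 -m creep '{"delta_pos":[[0.0012,-0.0011,0],[0.0012,-0.0011,0]],"delta_rot":[[0,0,0.7],[0,0,0.7]],"hand":[0,0]}'>/dev/null; python3 -c "
from h import *
g()"
python3 -m creep '{"delta_pos":[[0.0012,-0.0011,0],[0,0,0]],"delta_rot":[[0,0,0.7],[0,0,0]],"hand":[0,0]}'>/dev/null; python3 -c "
from h import *
g()"
```

```text
pen [-77.8 -28.2] z 50.7 f world [-0.5  0.3 -0.4] toolx yaw 74.1 width 0.5
gate angle if touching 0.076 r 118.8
pen [-75.2 -29.9] z 50.7 f world [-3.6  2.6  1.9] toolx yaw 75.5 width 0.5
gate angle if touching 0.053 r 118.7
pen [-75.1 -30.2] z 50.6 f world [-4.9  4.7  3.2] toolx yaw 76.19999999999999 width 0.3
gate angle if touching 0.052 r 119.0
```

Contact with the shut catch started at about 0.065 rad. I continue in small steps along the gate normal.

```bash
python3 -m creep '{"delta_pos":[[0.0012,0,0],[0,0,0]],"delta_rot":[[0,0,0],[0,0,0]],"hand":[0,0]}' >/dev/null; python3 -c "
from h import *
g()"
python3 -m creep '{"delta_pos":[[0.0012,-0.0002,0],[0,0,0]],"delta_rot":[[0,0,0.5],[0,0,0]],"hand":[0,0]}'>/dev/null; python3 -c "
from h import *
g()"
```

```text
pen [-74.8 -30.2] z 50.6 f world [-8.7  3.8  7.6] toolx yaw 76.19999999999999 width 0.7
gate angle if touching 0.05 r 118.8
pen [-74.2 -30.6] z 50.6 f world [-11.1   0.2   8.5] toolx yaw 76.69999999999999 width 0.8
gate angle if touching 0.044 r 118.8
```

```bash
python3 -m creep '{"delta_pos":[[0.0005,-0.0001,0.001],[0,0,0]],"delta_rot":[[0,0,0],[0,0,0]],"hand":[0,0]}' >/dev/null; python3 -c "
from h import *
g()"
python3 -m creep '{"delta_pos":[[0.0008,-0.0002,0],[0,0,0]],"delta_rot":[[0,0,0],[0,0,0]],"hand":[0,0]}'>/dev/null; python3 -c "
from h import *
g()"
```

```text
pen [-74.2 -30.6] z 50.7 f world [-9.9  2.5  2.6] toolx yaw 76.69999999999999 width 0.1
gate angle if touching 0.044 r 118.8
pen [-73.4 -30.9] z 50.8 f world [-9.7  1.1  3. ] toolx yaw 76.69999999999999 width 0.1
gate angle if touching 0.037 r 118.6
```

```bash
python3 -m creep '{"delta_pos":[[0.0008,-0.0002,0.0002],[0,0,0]],"delta_rot":[[0,0,0],[0,0,0]],"hand":[0,0]}' >/dev/null; python3 -c "
from h import *
g()"
python3 -m creep '{"delta_pos":[[0.0008,-0.0002,0.0002],[0,0,0]],"delta_rot":[[0,0,0.3],[0,0,0]],"hand":[0,0]}'>/dev/null; python3 -c "
from h import *
g()"
```

```text
pen [-72.4 -31.3] z 50.8 f world [-10.1  -2.    1.2] toolx yaw 76.69999999999999 width 0.7
gate angle if touching 0.029 r 118.4
pen [-71.4 -31.8] z 50.9 f world [-8.1 -4.6 -0.2] toolx yaw 77.0 width 0.5
gate angle if touching 0.021 r 118.2
```

```bash
python3 -m creep '{"delta_pos":[[0.0008,-0.0006,0.0],[0,0,0]],"delta_rot":[[0,0,0.3],[0,0,0]],"hand":[0,0]}' >/dev/null; python3 -c "
from h import *
g()"
python3 -m creep '{"delta_pos":[[0.0008,-0.0006,0.0],[0,0,0]],"delta_rot":[[0,0,0.3],[0,0,0]],"hand":[0,0]}'>/dev/null; python3 -c "
from h import *
g();bot.read_camera('top')
print([(pen(d['point']),d['p']) for n in ('gate_handle','gate_nose') for d in bot.pinpoint('top',n)])"
```

```text
pen [-67.5 -31.2] z 51.9 f world [ 0.6 -0.1 -0.4] toolx yaw 77.30000000000001 width 0.0
gate angle if touching -0.013 r 115.3
pen [-66.4 -31.3] z 52.2 f world [-2.9  0.4 -0.3] toolx yaw 77.60000000000002 width 0.5
gate angle if touching -0.022 r 114.8
[(array([ 2.72692763, 84.12030362]), 0.64), (array([98.80994785,  2.96894365]), 0.18), (array([-1.48869286, 83.27263392]), 0.64)]
```

The snap was felt: force fell from 10 N to 0 and the finger jumped 4 mm, then met the stop. I give one small check nudge, then withdraw and look.

```bash
python3 -m creep '{"delta_pos":[[0.0008,-0.0002,0.0],[0,0,0]],"delta_rot":[[0,0,0],[0,0,0]],"hand":[0,0]}' >/dev/null; python3 -c "
from h import *
g()"
python3 -m creep '{"delta_pos":[[-0.003,0.0005,0],[-0.02,0.004,0],[-0.04,0.008,0],[0,0,0.05],[0,0,0.05],[-0.04,0.03,0.02],[-0.02,0.045,0],[0,0.045,0],[0,0,0]],"delta_rot":[[0,0,0],[0,0,0],[0,0,0],[0,0,0],[0,0,0],[0,0,0],[0,0,0],[0,0,0],[0,0,0]],"hand":[0,0,0,0,0,0,0,0,0]}'; python3 -c "
from h import *
b=bot.read_camera('top');save(cv2.resize(b[60:260,160:340],None,fx=3,fy=3),'end')
print([(n,pen(d['point']),d['p']) for n in ('gate_handle','gate_nose','canister') for d in bot.pinpoint('top',n)])"
```

```text
pen [-66.3 -31.3] z 52.1 f world [-5.6  1.4  2.7] toolx yaw 77.60000000000002 width 0.6
gate angle if touching -0.023 r 114.7
time_s: 17.15
tool_pos: [428.1, 188.2, 171.7]
tcp_rot: [2.443, 1.973, 0.007]
contact_force: [1.3, -0.5, 0.0]
width: 0.3
finger_force: 0.0
[('gate_handle', array([-46.40394992,  -6.85011394]), 0.83), ('gate_nose', array([1.20293885, 2.9266003 ]), 0.71), ('canister', array([96.08143455,  5.37834507]), 0.82), ('canister', array([-329.52073385, -438.7365998 ]), 0.6)]
```

View pics/end.png

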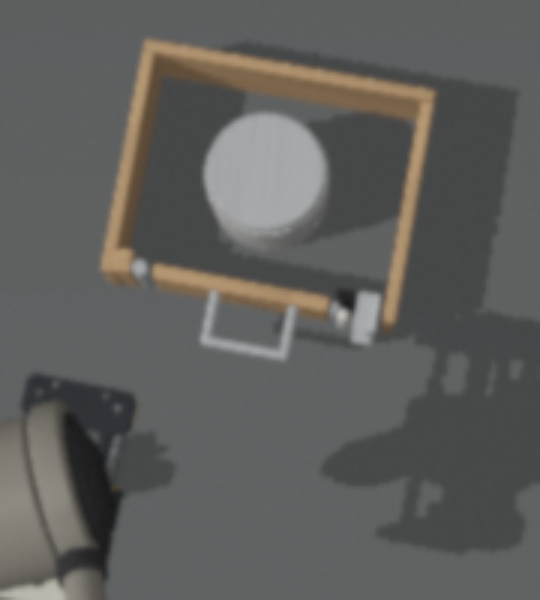

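The picture shows the gate in the mouth plane with its nose at the catch (340,312), and the canister inside at (266,175). The handle reads x=-46 mm, so the gate is shut.

```bash
python3 -c "
from h import *
print(bot.hand_in())"
```

```text
the job is handed in; nothing more can be done
None
```

The canister is in the pen (about 96 mm behind the mouth), the gate snapped shut on its catch, the bystanders were not touched, and the job was handed in at about 17 s; no verdict came back.

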